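# Shut the potter's damp box

## Task

The lid of the damp box has been left open. Push the lid over with the fingertips and ease it down, without slamming, until it is fully shut, then fold both of its front clips down flat against the box, so that the pots inside stay moist. Push gently: do not lift, tip or shove the box, and leave the pots inside it and the things around it where they are.

Things in the scene. Friction and masses are not known exactly. Their poses are not given: they have to be found in the camera images.
- box: Loose damp box: off-white plastic tub 166 mm deep (its x), 236 wide (its y), 110 high, plaster bed inside, 1.2 to 1.8 kg with its bed. Origin: centre of its underside, on the table. Its x points from the front wall (x = -83 mm) to the hinge side, z up. The lid's hinge line runs along y at x = +89, z = 112 mm. A hard shove slides it (from about 6 N).
- lid (a joint): Lid angle, rad: 0 = fully shut (level), 1.57 = upright, up to 2.1 = leaning back, open. The lid is 248 mm wide, 178 mm from hinge line to front edge; shut, its smooth outer (top) face is 6 mm above the hinge line (3 mm within 20 mm of the edges). The hinge is stiff: the lid stays wherever it is left and takes 1 to 3 N of push near its front edge.
- lid_edge (a point): Middle of the lid's front edge, on its outer (top) face, 178 mm from the hinge line. A 13 mm skirt hangs below the front and side edges.
- clip_a (a joint): Angle of the clip at the +y end of the lid's front edge, rad: 0 = folded down flat against the shut box, 1.57 = straight out in the plane of the lid, more (up to 2.4) = bent back towards the lid's outer face. A grey plastic flap 42 mm wide, 34 mm from hinge to free end, 4 mm thick. Stiff: it stays where it is left; about 2 N at 25 mm from its hinge folds it.
- clip_b (a joint): Angle of the like clip at the -y end of the lid's front edge; same sizes and meaning as clip_a.
- clip_a_tip (a point): Middle of clip_a's free end. The clip's hinge line is 181 mm from the lid's hinge line; on the shut box, in the box's frame, it is centred at x = -92, y = +60, z = 110 mm. Folded down, the clip's flat outside is at x = -96 mm and its free end at z = 76 mm.
- clip_b_tip (a point): Middle of clip_b's free end; as clip_a, but centred at y = -60 mm of the box.
- cup: Unfired clay cup, 60 mm across, 55 mm high, standing inside the box. Origin: centre of its underside. To be left alone.
- dish: Unfired small clay bowl, 84 mm across, 30 mm high, inside the box. Origin: centre of its underside. To be left alone.
- mug: Unfired clay mug, 76 mm across without its handle, 85 mm high, standing near the box. Origin: centre of its underside. To be left alone.
- bowl: Unfired clay bowl, 110 mm across, 55 mm high, standing near the box. Origin: centre of its underside. To be left alone.
- jar: Closed terracotta-coloured jar of slip, 68 mm across, 85 mm high, standing near the box. Origin: centre of its underside. To be left alone.

How it is judged:
By the outcome, as a careful person would: the job done as asked, in the order asked, and still so for the second after the job is handed in, with the robot touching nothing.
It also fails if it takes over 54 s, if anything falls off the work surface, if the arm or the gripper's body presses on something with over 40 N, if the wrist force passes 120 N, or if a joint passes its speed limit or range.

## Robot

A 6-joint arm with a two-finger parallel gripper is mounted at the origin on the work surface. World frame = base frame: x ahead of the robot, y to its left, z up, the work surface at z = 0. Lengths are in mm, angles in rad, forces in N, time in s.
With the tool pointing down it reaches from about 250 to 775 mm from the base axis. Payload 4 kg.
Tool frame: the origin (TCP) lies midway between the tips of the shut fingers; the grasp point (between the pads) lies 19 mm behind it (tcp_to_grasp is the distance from the TCP to the grasp point, in mm); z points along the fingers, y is the direction in which the jaws open and shut (so a half turn about z gives the same grasp; the last joint's range is limited). The gripper opens to 94 mm and grips with 3 to 60 N. Pads are 16 mm wide; open, the fingers measure 119 mm over their backs; the gripper's body (75 mm by 177 mm) begins 78 mm behind the grasp point.
Start: joints at [1.145, 0.087, 1.371, -0, 1.684, -0.103], TCP at [174.483, 521.609, 205.506] pointing down, gripper open.
Joint ranges: [-3.1, 3.1], [-0.76, 2.03], [0.27, 2.55], [-1.08, 4.22], [0.17, 2.65], [-2.57, 2.57]. Speed limits (rad/s): [2.79, 2.79, 3.14, 3.14, 3.14, 3.14].

## Interface

Orientations are given as a unit quaternion [w, x, y, z].
In Python, from plant import * gives the robot as it stands.
- The arm moves only by the tool servo_tool, never from a script. Its argument "deltas" is a list of rows, each a list of 5 numbers: the shift along the tool's x, y, z in mm, then the turn about the tool's z in degrees, then the finger opening in mm, from 0 to 94. A call has 1 to 5 rows; each row shifts and turns the pose as measured when the row begins, along the tool's axes as they then stand; what a row does not reach is not made up. A row lasts 1/8 s, in which the tool goes at most 62.5 mm and 10.7 degrees, less where a joint would pass 70% of its speed; a pose out of reach is approached as far as the arm can. A call is refused whole if a number of a shift passes 62.5 or a number of a turn 10.7, either way. A call with a gripper value outside its range is refused whole. The fingers move at their own pace and stop on an object; the grip force is fixed at half the most. Time passes only in rows, so rows that do not move let the fingers close. It gives the time, the measured TCP pose, the force and the opening at its end, in the units of the state.
- get_state(): the state, without advancing time (a new reading comes with each control period).
- grab_frame(name): name is "scene" or "top" or "wrist"; returns a dict with "img" (384x512x3 uint8, red, green, blue), "fx", "fy", "cx", "cy" (pixels), "k1" (the pictures are not rectified: a ray, as slopes to the right and down, at radius r is drawn at 1 + k1 r^2 times it, then the intrinsics apply), "position" and "attitude" of the camera in the world; the wrist camera has in their place "T_tool_cam" (4x4, takes a point from camera to tool coordinates, whose origin is the TCP and whose axes are the flange's). Camera axes: x right, y down, z forward; pixel columns grow to the right and rows downward; lengths in mm; the calibration is good to about 2 mm. A picture is of the moment at which its call begins: read the wrist's pose just before it. There is no depth.
- job_done(): hands the job in, once; it reports no verdict.
Trained networks look in a picture, given as the dict that the camera call returned (one of the last four; its "shot" number tells which), for a name from the list of things; names that differ only in an ending like _2 or _b are one class to them, and where a whole thing is asked for, a point or a joint stands for the part that bears it (a point fixed in the world has none). Each returns a list of dicts, best first, with "confidence" (0 to 1); they miss things now and then, are a little off and sometimes report something else, mostly with a low value. They report only what shows in the picture. A call takes as long as a camera call.
- search_frame(picture, query): "bbox" ([left, top, width, height] in pixels, round what is visible of it).
- mark_of(picture, query): "pixel" ([column, row] in pixels: a listed point, or the origin of a listed thing).
The state is a dict: "time_s": time; "qpos": joint angles; "qd": joint speeds; "tau": joint torques, N m; "position": TCP position; "eef_rot": TCP orientation; "contact_force": force on the tool from outside, world axes, zero at the start; "moment": the same for the moment, N m; "gripper_width": finger opening in mm.
Only numpy, scipy, OpenCV 4.12 (cv2) and the standard library are available. Lean on these libraries where they do the work, as an engineer would, in place of code of your own. Each camera call takes 0.05 s, during which the arm holds its last target.

## Working session

There is one attempt and no reset: what is moved stays moved. The work goes in short steps, Python scripts to look and compute and a tool call to move; the robot and the scene stay as the last step left them, time stands still between calls to the robot, and variables do not carry over. Pictures are saved under pics/ and viewed, and the job is handed in when it is done.

Besides the shell and the picture viewer there is one more tool, called after "Emit:" as name([rows], argument=value, ...), one row to a line, values as JSON. servo_tool: Moves the arm, as the interface text tells. Its arguments: {"type":"object","properties":{"deltas":{"type":"array"}},"required":["deltas"]}

```bash
ls; mkdir -p pics; cat > h.py <<'E'
from plant import *
import numpy as np, cv2
from scipy.spatial.transform import Rotation as R
def save(f,n): cv2.imwrite('pics/'+n+'.png', cv2.cvtColor(f['img'],cv2.COLOR_RGB2BGR))
E
python3 - <<'E'
from h import *
s=get_state();print(s)
for n in ['scene','top','wrist']:
    f=grab_frame(n);save(f,n+'0')
    print(n,{k:v for k,v in f.items() if k!='img'})
    for q in ['box','lid','lid_edge','clip_a_tip','clip_a','mug','bowl','jar','cup','dish']:
        for fn in (search_frame,mark_of):
            try: r=fn(f,q)
            except Exception as e: r=str(e)
            print(q,fn.__name__,r)
E
```

```text
pics
{'time_s': 0.0, 'qpos': array([ 1.14489483e+00,  8.79148424e-02,  1.37227548e+00, -1.36887065e-05,
        1.68359742e+00, -1.03087083e-01]), 'qd': array([-0.00032791,  0.00151483, -0.00049228, -0.00043096, -0.00069301,
        0.0008374 ]), 'tau': array([-3.00606371e-04, -3.40171123e+01, -3.02434945e+01,  7.17259292e-02,
        3.27352574e-02, -1.44797241e-04]), 'position': array([174.24865611, 521.07440081, 204.31537261]), 'eef_rot': array([-2.80356231e-04,  1.60707935e-01,  9.87001396e-01, -1.06115540e-03]), 'contact_force': array([-1.33750627, -0.00346345,  0.28962526]), 'moment': array([ 0.00366813,  0.01726087, -0.058047  ]), 'gripper_width': 93.8600565038876}
scene {'fx': 429.97558513414157, 'fy': 429.97558513414157, 'cx': 257.5750623219195, 'cy': 195.84857267828906, 'k1': -0.04093154479727109, 'position': array([1121.99260941,  262.93458716,  783.8059169 ]), 'attitude': array([-0.19296012,  0.51423294,  0.78043404, -0.29875339]), 'shot': 1}
box call [{'bbox': [208.1, 123.5, 177.0, 166.3], 'confidence': 0.77}]
box call [{'pixel': [272.0, 233.2], 'confidence': 0.87}, {'pi
[... 3436 characters left out ...]
54140265e+01],
       [ 9.99999847e-01, -7.32610701e-05, -5.47699460e-04,
        -5.75444101e-01],
       [ 5.09653971e-04, -2.60730787e-01,  9.65411413e-01,
        -1.79555942e+02],
       [ 0.00000000e+00,  0.00000000e+00,  0.00000000e+00,
         1.00000000e+00]]), 'shot': 3}
box call []
box call []
lid call []
lid call it knows: bowl, box, clip_a_tip, clip_b_tip, cup, dish, jar, lid_edge, mug
lid_edge call []
lid_edge call []
clip_a_tip call []
clip_a_tip call []
clip_a call []
clip_a call it knows: bowl, box, clip_a_tip, clip_b_tip, cup, dish, jar, lid_edge, mug
mug call []
mug call []
bowl call []
bowl call []
jar call []
jar call []
cup call []
cup call []
dish call []
dish call []
```

View pics/scene0.png

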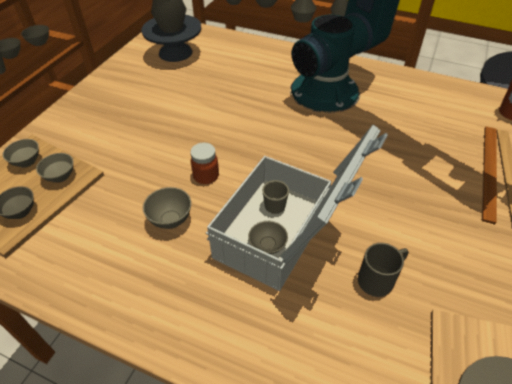

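View pics/top0.png

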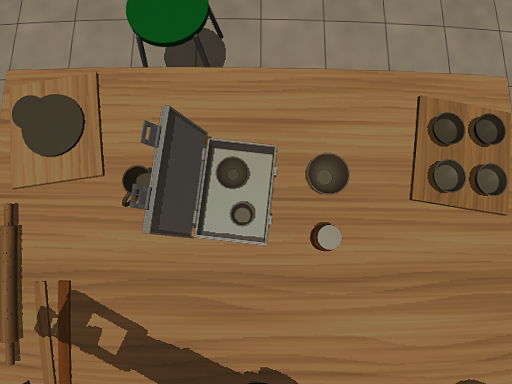

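```bash
python3 - <<'E'
import cv2
a=cv2.imread('pics/top0.png');cv2.imwrite('pics/top0z.png',cv2.resize(a[90:260,110:360],None,fx=3.2,fy=3.2,interpolation=cv2.INTER_CUBIC))
a=cv2.imread('pics/scene0.png');cv2.imwrite('pics/scene0z.png',cv2.resize(a[115:300,190:420],None,fx=3.2,fy=3.2,interpolation=cv2.INTER_CUBIC))
E
```

```text
(no output)
```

View pics/top0z.png

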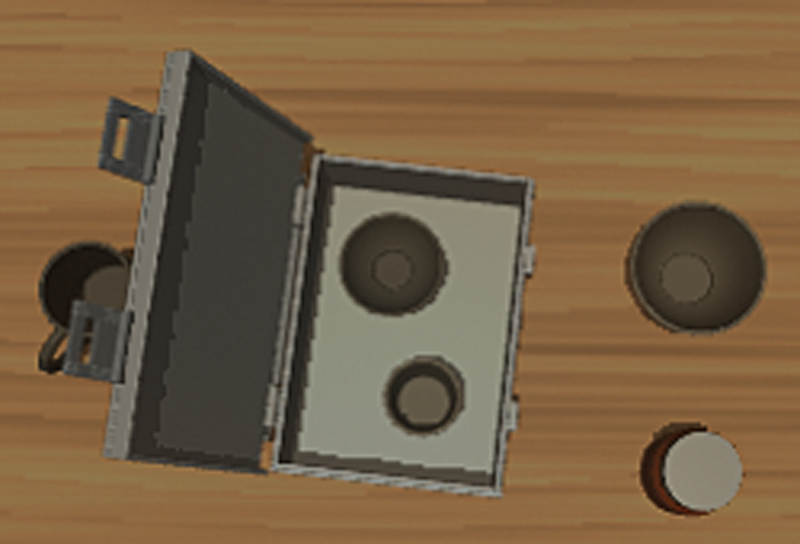

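View pics/scene0z.png

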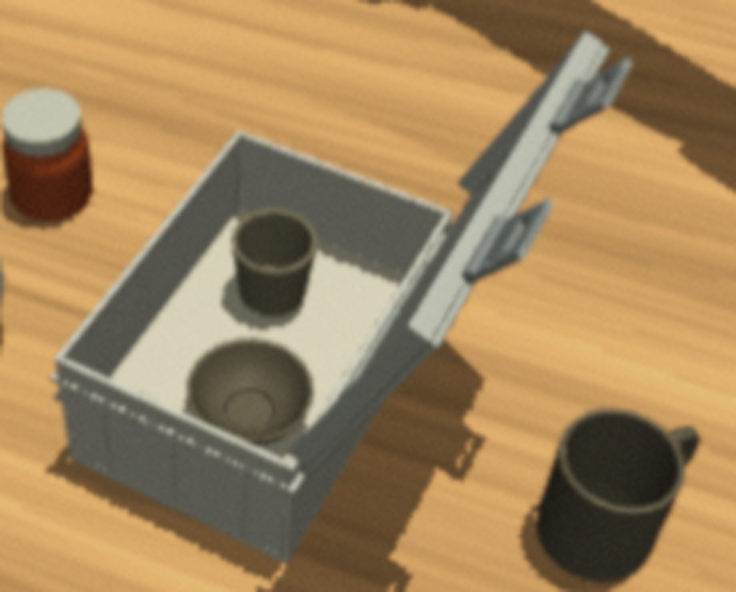

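```bash
cat >> h.py <<'E'
CAM={'scene':dict(fx=429.9756,cx=257.5751,cy=195.8486,k1=-0.0409315,p=[1121.9926,262.9346,783.8059],q=[-0.19296012,0.51423294,0.78043404,-0.29875339]),
'top':dict(fx=352.3948,cx=251.90956,cy=190.78912,k1=-0.0862191,p=[455.28268,26.02405,927.17577],q=[-0.04795836,0.70827934,-0.70213594,0.05518593])}
def proj(c,P):
    c=CAM[c];q=c['q'];r=R.from_quat([q[1],q[2],q[3],q[0]])
    X=r.inv().apply(np.atleast_2d(P)-np.array(c['p']))
    s=X[:,:2]/X[:,2:];s=s*(1+c['k1']*(s**2).sum(1,keepdims=True))
    return s*c['fx']+[c['cx'],c['cy']]
def ray(c,px):
    c=CAM[c];q=c['q'];r=R.from_quat([q[1],q[2],q[3],q[0]])
    d=(np.array(px)-[c['cx'],c['cy']])/c['fx'];s=d.copy()
    for _ in range(10): s=d/(1+c['k1']*(s@s))
    return np.array(c['p']),r.apply([s[0],s[1],1])
def onz(c,px,z):
    p,d=ray(c,px);return p+d*(z-p[2])/d[2]
def b2w(b,P):
    P=np.atleast_2d(P).astype(float);c,s=np.cos(b[2]),np.sin(b[2])
    return np.c_[b[0]+c*P[:,0]-s*P[:,1], b[1]+s*P[:,0]+c*P[:,1], P[:,2]]
def lidp(th,r,y,h): # r from hinge, h out of outer side
    return [89-r*np.cos(th)+h*np.sin(th), y, 112+r*np.sin(th)+h*np.cos(th)]
def cliptip(th,ph,y,L=34):
    hx=[89-181*np.cos(th)-2*np.sin(th),y,112+181*np.sin(th)-2*np.cos(th)]
    # shut: dir (-sin ph,-cos ph) ; rotate with lid by th (up/back)
    dx,dz=-np.sin(ph)*L,-np.cos(ph)*L
    return [hx[0]+dx*np.cos(th)+dz*np.sin(th),y,hx[2]-dx*np.sin(th)+dz*np.cos(th)]
E
cat > fit.py <<'E'
from h import *
from scipy.optimize import least_squares
Z=lambda o:(lambda x,y:[o[0]+x/3.2,o[1]+y/3.2])
t=Z((110-.35,90-.35));s=Z((190-.35,115-.35))
obs=[]
for c,px,P in [('top',t(315,157),(83,-118,110)),('top',t(533,180),(-83,-118,110)),('top',t(500,494),(-83,118,110)),('top',t(275,468),(83,118,110)),
 ('scene',s(240,135),(-83,118,110)),('scene',s(62,357),(-83,-118,110)),('scene',s(72,460),(-83,-118,0)),('scene',s(288,557),(83,-118,0))]:
    obs.append((c,px,lambda v,P=P:P))
for c,px,y in [('top',t(167,52),-124),('top',t(106,457),124),('scene',s(605,45),124),('scene',s(435,345),-124)]:
    obs.append((c,px,lambda v,y=y:lidp(v[3],178,y,3)))
for c,px,y,i in [('top',t(67,338),60,4),('top',t(106,132),-60,5),('scene',[380.9,138.6],60,4),('scene',s(537,225),-60,5)]:
    obs.append((c,px,lambda v,y=y,i=i:cliptip(v[3],v[i],y)))
def f(v): return np.concatenate([(proj(c,b2w(v,P(v)))[0]-px) for c,px,P in obs])
r=least_squares(f,[440,60,1.57,2.0,1.8,1.8],loss='soft_l1')
print(r.x.round(3));print(f(r.x).reshape(-1,2).round(1))
v=r.x
print('edge',b2w(v,lidp(v[3],178,0,3)),'hinge',b2w(v,[89,0,112]))
for y,i in((60,4),(-60,5)):print('cliptip',b2w(v,cliptip(v[3],v[i],y)))
print('front',b2w(v,[[-92,60,110],[-92,-60,110],[-126,0,0]]))
for n,tp,sp in [('mug',(145.9,186.8),(376.1,282.2)),('bowl',(326.6,178.8),(170.6,221.3)),('jar',(322.3,238.6),(210.5,173.2)),('dish',(233.1,173),(263.7,246.9)),('cup',(239.8,215.4),(274.5,206))]:
    z=0 if n in('mug','bowl','jar') else 20
    print(n,onz('top',tp,z).round(),onz('scene',sp,z).round())
E
python3 fit.py
```

```text
[577.729  55.665   1.468   1.927   1.912   1.96 ]
[[-0.7 -1.1]
 [-0.1 -0.8]
 [-0.1  0.1]
 [-1.4  0.1]
 [-0.5 -2. ]
 [-2.2  0.1]
 [-0.5 -1. ]
 [ 0.   1.8]
 [ 0.2 -0.3]
 [-0.7  0.6]
 [ 0.7 -0.3]
 [ 0.4 -1. ]
 [ 1.8  0.3]
 [-0.3  0.3]
 [ 0.4  0.3]
 [-0.7  0.3]]
edge [[593.51224173 208.77629405 277.76517058]] hinge [[586.85493002 144.19620098 112.        ]]
cliptip [[535.69384093 233.02358386 308.38796957]]
cliptip [[655.18907284 221.95819491 307.29138972]]
front [[508.61098173 -29.69711274 110.        ]
 [627.97841391 -42.00223906 110.        ]
 [564.80824536 -69.67044835   0.        ]]
mug [600. 301.   0.] [607. 303.   0.]
bowl [ 626. -184.    0.] [ 636. -173.    0.]
jar [ 467. -169.    0.] [ 460. -160.    0.]
dish [635.  67.  20.] [630.  60.  20.]
cup [524.  48.  20.] [513.  38.  20.]
```

```bash
cat > bs.py <<'E'
import sys
from h import *
B=[577.729,55.665,1.468]
def bx(p):
    d=np.array(p[:2])-B[:2];c,s=np.cos(B[2]),np.sin(B[2]);return np.array([c*d[0]+s*d[1],-s*d[0]+c*d[1],p[2]])
if __name__=='__main__':
    s=get_state();q=s['eef_rot'];m=R.from_quat([q[1],q[2],q[3],q[0]]).as_matrix()
    F=s['contact_force'];c,n=np.cos(B[2]),np.sin(B[2])
    print('t',round(s['time_s'],2),'box',bx(s['position']).round(1),'tool y ang err deg',round(np.degrees(np.arctan2(m[1,1],m[0,1])-B[2]),2),'F box',np.round([c*F[0]+n*F[1],-n*F[0]+c*F[1],F[2]],1),'w',round(s['gripper_width'],1),'q',s['qpos'].round(2))
E
python3 bs.py
```

```text
t 2.85 box [422.1 448.9 205.5] tool y ang err deg -12.6 F box [0.3 0.  1.2] w 94.0 q [ 1.14  0.09  1.37  0.    1.68 -0.1 ]
```

Emit:
servo_tool([
  [0, 0, -20, -6, 0],
  [0, 0, -40, -6.5, 0],
])

```text
time_s: 3.1
position: [173.7, 519.8, 262.2]
eef_rot: [-0.002, 0.049, 0.999, -0.004]
contact_force: [-0.3, 0.4, 0.2]
gripper_width: 77.3
```

```bash
python3 bs.py
```

```text
t 3.1 box [420.3 449.5 262.2] tool y ang err deg 0.27 F box [0.4 0.3 0.2] w 77.3 q [ 1.14  0.09  1.26 -0.    1.8  -0.33]
```

Emit:
servo_tool([
  [-56, -22, 0, 0, 0],
  [-56, -22, 0, 0, 0],
  [-56, -22, 0, 0, 0],
  [-56, -22, 0, 0, 0],
  [-56, -22, 0, 0, 0],
])

```text
time_s: 3.72
position: [446.6, 385.1, 268.0]
eef_rot: [0.001, 0.043, 0.999, 0.001]
contact_force: [0.1, 0.2, -0.3]
gripper_width: 27.2
```

```bash
python3 bs.py
```

```text
t 3.73 box [314.2 164.2 268. ] tool y ang err deg 0.97 F box [ 0.2 -0.  -0.3] w 27.2 q [ 0.61  0.17  1.15  0.    1.81 -0.87]
```

Emit:
servo_tool([
  [-55, -25, 3, 0.5, 0],
  [-55, -25, 3, 0.5, 0],
  [-45, -25, 2, 0, 0],
  [-10, -5, 0, 0, 0],
  [0, 0, 0, 0, 0],
])

```text
time_s: 4.35
position: [611.0, 283.5, 257.6]
eef_rot: [-0.0, 0.055, 0.998, 0.001]
contact_force: [0.2, -0.4, 1.3]
gripper_width: 0.3
```

```bash
python3 bs.py; python3 - <<'E'
from h import *
f=grab_frame('scene');save(f,'s1')
a=cv2.imread('pics/s1.png');cv2.imwrite('pics/s1z.png',cv2.resize(a[60:300,190:430],None,fx=2.5,fy=2.5))
E
```

```text
t 4.35 box [230.1  -9.7 257.6] tool y ang err deg -0.39 F box [-0.4 -0.3  1.3] w 0.3 q [ 0.35  0.37  0.93  0.    1.84 -1.11]
```

View pics/s1z.png

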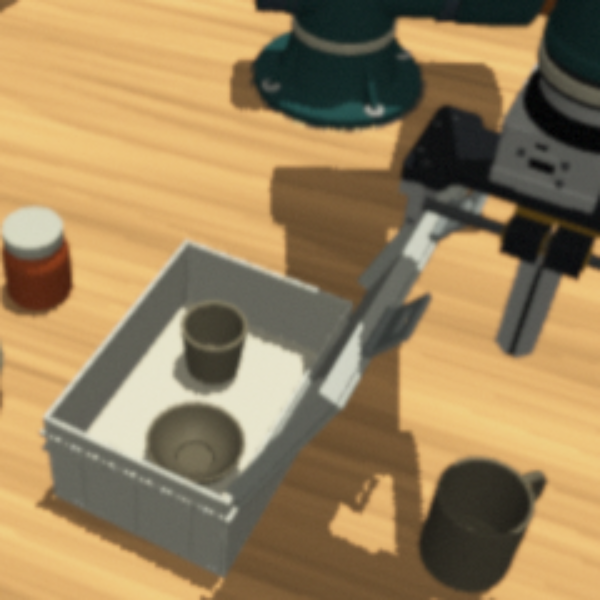

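Emit:
servo_tool([
  [4, -25, 0, 0, 0],
  [4, -20, 0, 0, 0],
  [0, -10, 0, 0, 0],
  [0, -8, 0, 0, 0],
])

```text
time_s: 4.9
position: [590.9, 227.2, 259.6]
eef_rot: [0.001, 0.049, 0.999, 0.003]
contact_force: [-0.2, 0.3, -0.3]
gripper_width: 0.7
```

```bash
python3 bs.py
```

```text
t 4.9 box [172.    4.5 259.6] tool y ang err deg 0.27 F box [ 0.2  0.2 -0.3] w 0.7 q [ 0.28  0.27  1.05  0.    1.82 -1.2 ]
```

Emit:
servo_tool([
  [0, -8, -1, 0, 0],
  [0, -8, -1, 0, 0],
  [0, -8, -2, 0, 0],
  [0, -8, -2, 0, 0],
])

```text
time_s: 5.4
position: [587.7, 197.2, 267.6]
eef_rot: [0.002, 0.047, 0.999, 0.005]
contact_force: [-0.4, 1.3, 1.7]
gripper_width: 0.7
```

```bash
python3 bs.py
```

```text
t 5.4 box [141.8   4.6 267.6] tool y ang err deg 0.53 F box [1.3 0.6 1.7] w 0.7 q [ 0.23  0.24  1.08  0.01  1.82 -1.25]
```

Emit:
servo_tool([
  [0, -8, 0, -0.5, 0],
  [0, -8, 0, 0, 0],
  [0, -8, 0, 0, 0],
  [0, -8, 0, 0, 0],
])

```text
time_s: 5.9
position: [584.8, 162.2, 266.8]
eef_rot: [0.002, 0.043, 0.999, 0.005]
contact_force: [-0.4, 1.5, 1.3]
gripper_width: 0.7
```

```bash
python3 bs.py; python3 - <<'E'
from h import *
f=grab_frame('scene');save(f,'s2')
a=cv2.imread('pics/s2.png');cv2.imwrite('pics/s2z.png',cv2.resize(a[60:300,190:430],None,fx=2.5,fy=2.5))
E
```

```text
t 5.9 box [106.7   3.9 266.8] tool y ang err deg 1.0 F box [1.4 0.5 1.3] w 0.7 q [ 0.17  0.21  1.11  0.01  1.81 -1.31]
```

View pics/s2z.png

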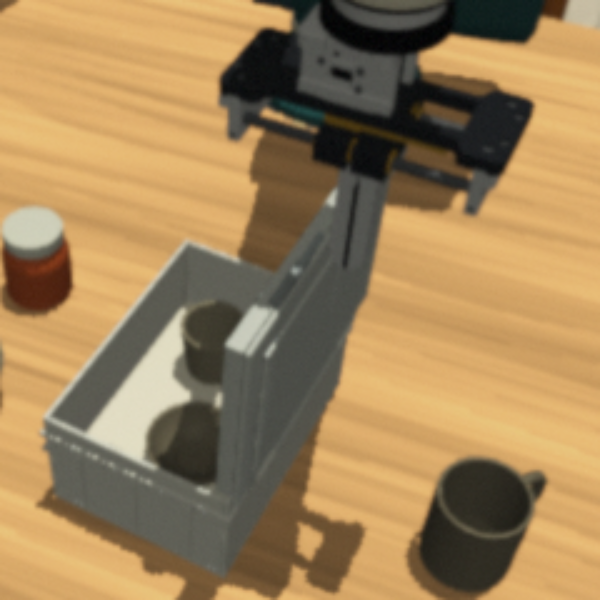

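Emit:
servo_tool([
  [0, -9, 0, -1, 0],
  [0, -9, 0, 0, 0],
  [0, -9, 1, 0, 0],
  [0, -9, 2, 0, 0],
  [0, -9, 2, 0, 0],
])

```text
time_s: 6.58
position: [580.4, 113.3, 260.2]
eef_rot: [0.0, 0.034, 0.999, 0.004]
contact_force: [-0.9, 1.0, 0.8]
gripper_width: 0.4
```

```bash
python3 bs.py
```

```text
t 6.58 box [ 57.6   3.3 260.2] tool y ang err deg 2.02 F box [0.9 1.  0.8] w 0.4 q [ 0.09  0.18  1.16  0.01  1.8  -1.41]
```

Emit:
servo_tool([
  [0, -8, 3, 1, 0],
  [0, -8, 3, 1, 0],
  [0, -7, 4, 0.5, 0],
  [0, -7, 4, 0.5, 0],
  [0, -6, 4, 0, 0],
])

```text
time_s: 7.2
position: [577.4, 73.9, 241.8]
eef_rot: [0.002, 0.062, 0.998, 0.003]
contact_force: [-0.1, -0.1, 1.2]
gripper_width: 0.5
```

```bash
python3 bs.py
```

```text
t 7.2 box [ 18.1   2.2 241.8] tool y ang err deg -1.26 F box [-0.1  0.1  1.2] w 0.5 q [ 0.03  0.15  1.23  0.01  1.76 -1.42]
```

Emit:
servo_tool([
  [0, -8, 5, 0, 0],
  [0, -7, 6, 0, 0],
  [0, -6, 7, 0, 0],
  [0, -6, 7, 0, 0],
  [0, -5, 7, 0, 0],
])

```text
time_s: 7.82
position: [573.2, 39.8, 206.7]
eef_rot: [0.001, 0.062, 0.998, 0.003]
contact_force: [0.1, -1.3, 0.3]
gripper_width: 0.9
```

```bash
python3 bs.py; python3 - <<'E'
from h import *
f=grab_frame('scene');save(f,'s3')
a=cv2.imread('pics/s3.png');cv2.imwrite('pics/s3z.png',cv2.resize(a[60:300,190:430],None,fx=2.5,fy=2.5))
E
```

```text
t 7.83 box [-16.2   2.8 206.7] tool y ang err deg -1.27 F box [-1.3 -0.3  0.3] w 0.9 q [-0.03  0.14  1.31  0.01  1.69 -1.48]
```

View pics/s3z.png

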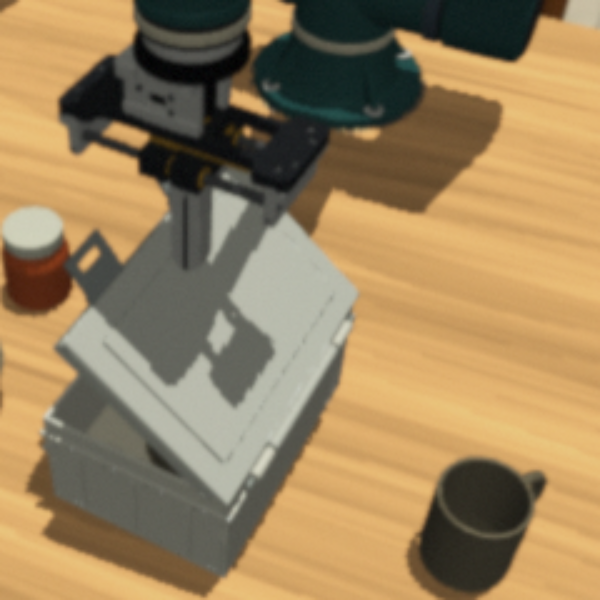

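Emit:
servo_tool([
  [0, -6, 7, 0, 0],
  [0, -5, 8, 0, 0],
  [0, -5, 8, 0, 0],
  [0, -4, 8, 0, 0],
  [0, -3, 8, 0, 0],
])

```text
time_s: 8.5
position: [569.8, 15.2, 163.7]
eef_rot: [0.0, 0.063, 0.998, 0.003]
contact_force: [0.8, 0.3, 0.5]
gripper_width: 0.8
```

```bash
python3 bs.py
```

```text
t 8.5 box [-41.1   3.7 163.7] tool y ang err deg -1.29 F box [ 0.3 -0.8  0.5] w 0.8 q [-0.08  0.14  1.39  0.01  1.61 -1.52]
```

Emit:
servo_tool([
  [0, -3, 7, 0, 0],
  [0, -3, 6, 0, 0],
  [0, -2, 6, 0, 0],
  [0, -2, 5, 0, 0],
  [0, -2, 5, 0, 0],
])

```text
time_s: 9.12
position: [567.9, 3.0, 132.1]
eef_rot: [-0.0, 0.062, 0.998, 0.003]
contact_force: [-0.1, -0.1, 0.3]
gripper_width: 0.2
```

Emit:
servo_tool([
  [0, -2, 4, 0, 0],
  [0, -1, 4, 0, 0],
  [0, 0, 3, 0, 0],
])

```text
time_s: 9.5
position: [567.5, -0.3, 120.3]
eef_rot: [-0.0, 0.063, 0.998, 0.003]
contact_force: [-0.5, -0.3, 0.5]
gripper_width: 0.9
```

```bash
python3 bs.py; python3 - <<'E'
from h import *
f=grab_frame('scene');save(f,'s4')
a=cv2.imread('pics/s4.png');cv2.imwrite('pics/s4z.png',cv2.resize(a[60:300,190:430],None,fx=2.5,fy=2.5))
E
```

```text
t 9.5 box [-56.8   4.4 120.3] tool y ang err deg -1.28 F box [-0.3  0.5  0.5] w 0.9 q [-0.1   0.16  1.46  0.01  1.52 -1.55]
```

View pics/s4z.png

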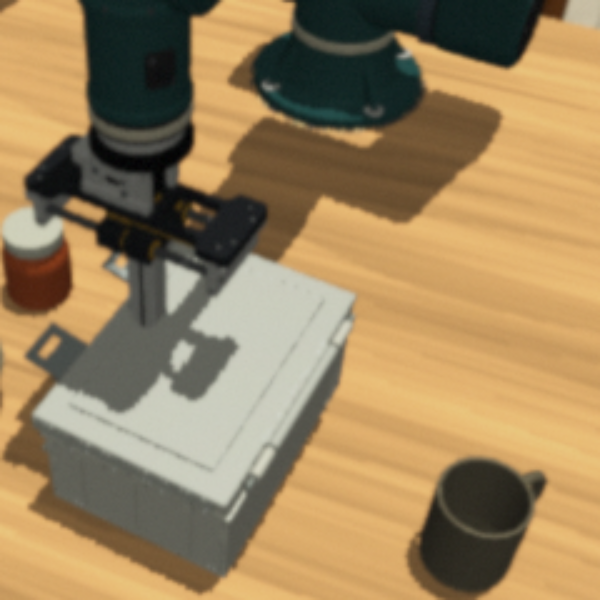

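Emit:
servo_tool([
  [0, 0, 2, 0, 0],
  [0, 0, 2, 0, 0],
])

```text
time_s: 9.8
position: [567.5, -0.3, 118.1]
eef_rot: [0.0, 0.062, 0.998, 0.003]
contact_force: [-4.8, 0.7, 11.2]
gripper_width: 0.3
```

Emit:
servo_tool([
  [0, 0, 2, 0, 0],
])

```text
time_s: 9.93
position: [567.5, -0.3, 118.2]
eef_rot: [0.001, 0.062, 0.998, 0.002]
contact_force: [-4.3, -1.0, 6.6]
gripper_width: 0.1
```

```bash
python3 bs.py
```

```text
t 9.93 box [-56.7   4.5 118.2] tool y ang err deg -1.26 F box [-1.4  4.2  6.6] w 0.1 q [-0.1   0.16  1.47  0.01  1.52 -1.55]
```

Emit:
servo_tool([
  [0, 0, -10, 0, 0],
  [0, 0, -30, 1, 0],
  [30, 0, -40, 0, 0],
])

```text
time_s: 10.3
position: [536.4, 3.7, 196.6]
eef_rot: [-0.003, 0.071, 0.997, 0.003]
contact_force: [-0.5, 0.4, 0.2]
gripper_width: 0.4
```

```bash
python3 bs.py; python3 - <<'E'
from h import *
for n,(y,x) in (('scene',(60,150)),('top',(80,150)),('wrist',None)) if 0 else (('scene',(60,150)),('top',(80,150))):
    f=grab_frame(n);save(f,n+'5');print(n,mark_of(f,'clip_a_tip'),mark_of(f,'lid_edge'),mark_of(f,'box'))
    a=cv2.imread('pics/%s5.png'%n);cv2.imwrite('pics/%s5z.png'%n,cv2.resize(a[y:y+200,x:x+250],None,fx=3,fy=3))
f=grab_frame('wrist');save(f,'w5')
E
```

```text
t 10.3 box [-56.   35.8 196.6] tool y ang err deg -2.31 F box [0.4 0.6 0.2] w 0.4 q [-0.1   0.06  1.41  0.01  1.67 -1.53]
scene [{'pixel': [234.7, 158.2], 'confidence': 0.74}] [{'pixel': [233.8, 184.0], 'confidence': 0.77}, {'pixel': [169.4, 222.5], 'confidence': 0.37}] [{'pixel': [273.0, 232.6], 'confidence': 0.92}]
top [{'pixel': [290.2, 220.7], 'confidence': 0.61}] [] [{'pixel': [238.6, 196.1], 'confidence': 0.7}, {'pixel': [285.6, 223.0], 'confidence': 0.44}]
```

View pics/scene5z.png

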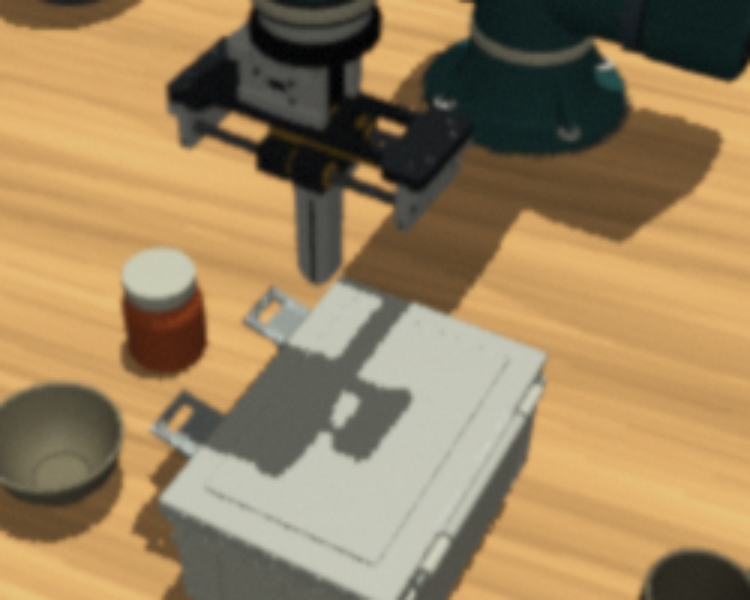

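View pics/top5z.png

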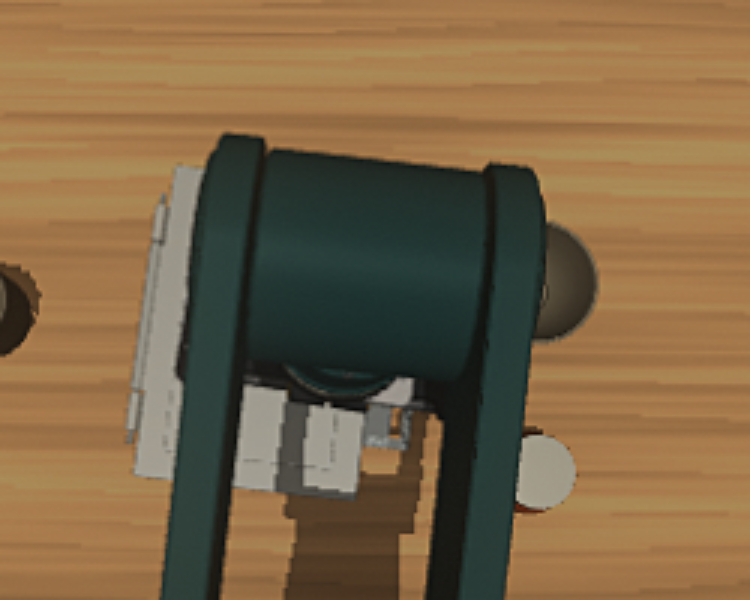

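View pics/w5.png

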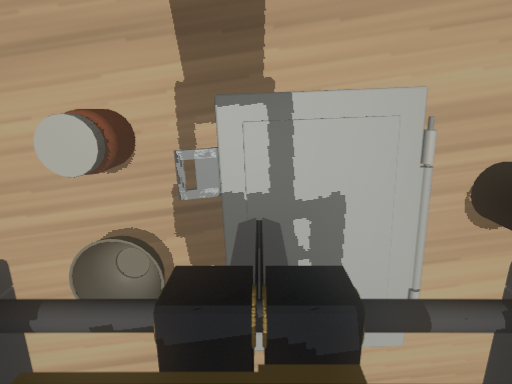

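Emit:
servo_tool([
  [12, -33, 0, -2.3, 0],
  [12, -33, 20, 0, 0],
  [0, 0, 30, 0, 0],
  [0, 0, 0, 0, 0],
])

```text
time_s: 11.25
position: [502.4, -60.1, 139.7]
eef_rot: [-0.007, 0.05, 0.999, 0.003]
contact_force: [0.3, 0.3, -0.4]
gripper_width: 0.3
```

```bash
python3 bs.py; python3 - <<'E'
from h import *
for n in ('scene','wrist'):
    f=grab_frame(n);save(f,n+'6')
    if n=='scene': a=cv2.imread('pics/scene6.png')[60:260,150:400];cv2.imwrite('pics/scene6z.png',cv2.resize(a,None,fx=3,fy=3))
E
```

```text
t 11.25 box [-122.9   63.1  139.7] tool y ang err deg 0.13 F box [ 0.3 -0.3 -0.4] w 0.3 q [-0.23  0.02  1.57  0.    1.56 -1.7 ]
```

View pics/scene6z.png

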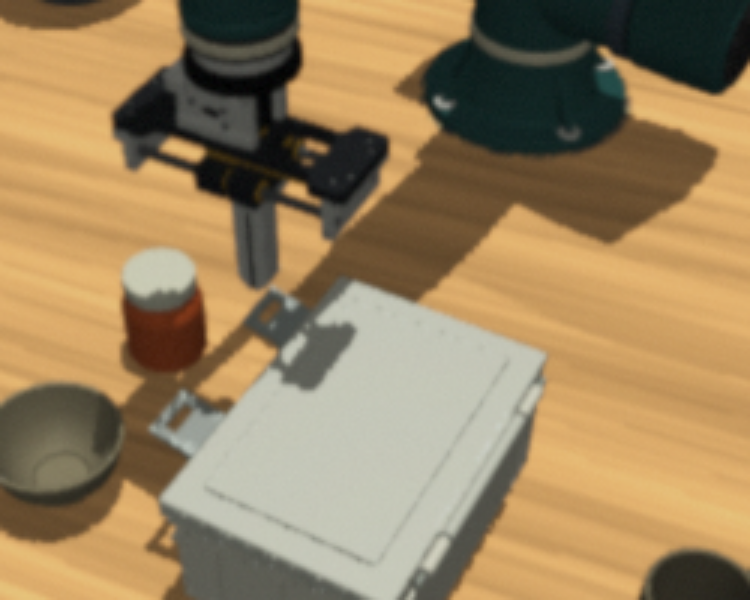

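View pics/wrist6.png

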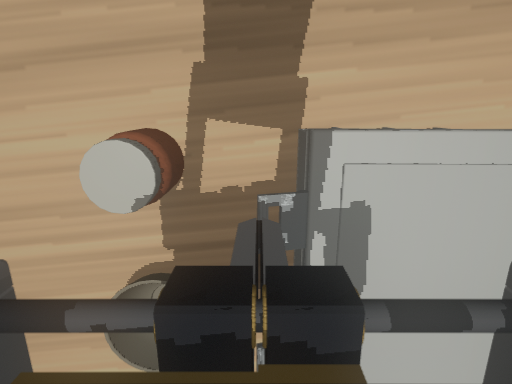

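Emit:
servo_tool([
  [-2, 3, 8, 0, 0],
  [0, 0, 6, 0, 0],
  [0, 0, 5, 0, 0],
  [0, 0, 5, 0, 0],
])

```text
time_s: 11.85
position: [509.4, -56.7, 120.9]
eef_rot: [-0.001, 0.049, 0.999, 0.002]
contact_force: [-1.0, -1.2, 1.1]
gripper_width: 0.4
```

```bash
python3 bs.py
```

```text
t 11.85 box [-118.8   56.4  120.9] tool y ang err deg 0.29 F box [-1.3  0.8  1.1] w 0.4 q [-0.22  0.04  1.59  0.    1.51 -1.7 ]
```

Emit:
servo_tool([
  [0, 0, 5, 0, 0],
  [0, 0, 5, 0, 0],
  [0, 0, 5, 0, 0],
  [0, 0, 5, 0, 0],
])

```text
time_s: 12.35
position: [509.9, -56.9, 100.9]
eef_rot: [0.0, 0.049, 0.999, 0.002]
contact_force: [-0.0, 1.0, 1.4]
gripper_width: 0.8
```

```bash
python3 bs.py
```

```text
t 12.35 box [-119.    55.9  100.9] tool y ang err deg 0.28 F box [1.  0.1 1.4] w 0.8 q [-0.22  0.05  1.62  0.    1.47 -1.7 ]
```

Emit:
servo_tool([
  [0, 0, 5, 0, 0],
  [0, 0, 5, 0, 0],
  [0, 0, 5, 0, 0],
  [0, 0, 4, 0, 0],
])

```text
time_s: 12.85
position: [510.4, -57.3, 80.8]
eef_rot: [0.001, 0.049, 0.999, 0.001]
contact_force: [-0.6, -1.9, 2.7]
gripper_width: 0.3
```

```bash
python3 bs.py; python3 - <<'E'
from h import *
for n in ('scene',):
    f=grab_frame(n);save(f,n+'7')
    a=cv2.imread('pics/scene7.png')[100:240,180:330];cv2.imwrite('pics/scene7z.png',cv2.resize(a,None,fx=4,fy=4))
E
```

```text
t 12.85 box [-119.3   55.4   80.8] tool y ang err deg 0.27 F box [-2.   0.4  2.7] w 0.3 q [-0.22  0.06  1.65  0.    1.43 -1.7 ]
```

View pics/scene7z.png

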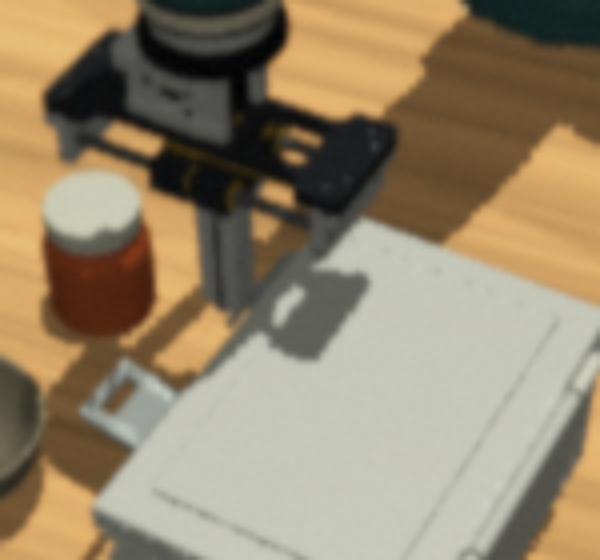

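Emit:
servo_tool([
  [2, 3, 1, 0, 0],
  [2, 3, 0, 0, 0],
  [0, 3, 0, 0, 0],
])

```text
time_s: 13.28
position: [506.7, -48.8, 78.2]
eef_rot: [0.0, 0.049, 0.999, -0.0]
contact_force: [0.8, -3.2, -1.3]
gripper_width: 0.7
```

```bash
python3 bs.py
```

```text
t 13.28 box [-111.2   59.9   78.2] tool y ang err deg 0.22 F box [-3.1 -1.1 -1.3] w 0.7 q [-0.21  0.06  1.66  0.    1.42 -1.68]
```

Emit:
servo_tool([
  [0, 2, 0, 0, 0],
])

```text
time_s: 13.4
position: [506.7, -46.7, 77.9]
eef_rot: [0.0, 0.049, 0.999, -0.0]
contact_force: [1.3, -2.7, -0.8]
gripper_width: 0.3
```

Emit:
servo_tool([
  [0, 1, -1, 0, 0],
])

```text
time_s: 13.52
position: [506.3, -45.6, 78.5]
eef_rot: [-0.0, 0.049, 0.999, -0.0]
contact_force: [1.1, -2.3, -2.9]
gripper_width: 0.5
```

```bash
python3 bs.py; python3 - <<'E'
from h import *
f=grab_frame('wrist');save(f,'w8')
E
```

```text
t 13.53 box [-108.1   60.7   78.5] tool y ang err deg 0.24 F box [-2.2 -1.3 -2.9] w 0.5 q [-0.2   0.06  1.66 -0.    1.43 -1.67]
```

View pics/w8.png

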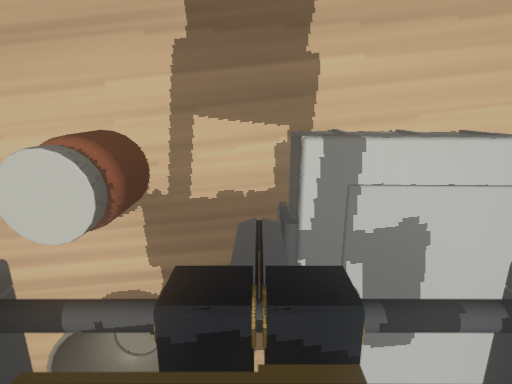

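Emit:
servo_tool([
  [0, 1.5, 0, 0, 0],
])

```text
time_s: 13.7
position: [506.1, -45.3, 78.6]
eef_rot: [-0.001, 0.049, 0.999, -0.002]
contact_force: [-0.9, -6.9, -1.0]
gripper_width: 0.7
```

Emit:
servo_tool([
  [0, 1.5, 0, 0, 0],
])

```text
time_s: 13.82
position: [506.0, -45.2, 78.6]
eef_rot: [-0.001, 0.05, 0.999, -0.003]
contact_force: [-0.8, -7.3, -0.6]
gripper_width: 0.4
```

```bash
python3 bs.py
```

```text
t 13.82 box [-107.7   61.    78.6] tool y ang err deg 0.19 F box [-7.3  0.1 -0.6] w 0.4 q [-0.2   0.06  1.66 -0.01  1.43 -1.67]
```

Emit:
servo_tool([
  [0, -4, 0, 0, 0],
  [0, -10, -5, 0, 0],
  [0, 0, -30, 0, 0],
  [-30, 0, -40, 0, 0],
  [-50, 0, 0, 0, 0],
])

```text
time_s: 14.45
position: [583.7, -65.4, 157.6]
eef_rot: [-0.001, 0.049, 0.999, 0.001]
contact_force: [1.1, -0.8, 0.1]
gripper_width: 0.8
```

```bash
python3 bs.py; python3 - <<'E'
from h import *
for n in ('scene',):
    f=grab_frame(n);save(f,n+'9')
    a=cv2.imread('pics/scene9.png')[100:240,180:330];cv2.imwrite('pics/scene9z.png',cv2.resize(a,None,fx=4,fy=4))
E
```

```text
t 14.45 box [-119.8  -18.4  157.6] tool y ang err deg 0.22 F box [-0.7 -1.2  0.1] w 0.8 q [-0.21  0.19  1.36  0.    1.6  -1.68]
```

View pics/scene9z.png

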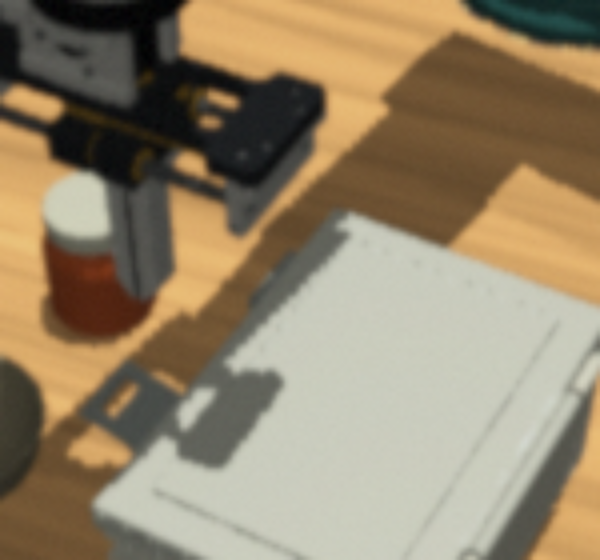

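Emit:
servo_tool([
  [-30, 0, 5, 0, 0],
  [-11, 0, 15, 0, 0],
  [0, 0, 6, 0, 0],
  [0, 0, 5, 0, 0],
])

```text
time_s: 15.0
position: [629.0, -70.2, 119.1]
eef_rot: [-0.004, 0.049, 0.999, 0.002]
contact_force: [0.1, -1.9, 2.5]
gripper_width: 0.9
```

```bash
python3 bs.py
```

```text
t 15.0 box [-119.9  -63.9  119.1] tool y ang err deg 0.22 F box [-1.9 -0.3  2.5] w 0.9 q [-0.2   0.31  1.29  0.    1.56 -1.67]
```

Emit:
servo_tool([
  [3, 0, 5, 0, 0],
  [0, 0, 5, 0, 0],
  [0, 0, 5, 0, 0],
  [0, 0, 5, 0, 0],
  [0, 0, 5, 0, 0],
])

```text
time_s: 15.62
position: [625.4, -69.4, 96.1]
eef_rot: [-0.001, 0.049, 0.999, 0.002]
contact_force: [0.2, -0.1, 2.5]
gripper_width: 0.5
```

```bash
python3 bs.py
```

```text
t 15.62 box [-119.5  -60.2   96.1] tool y ang err deg 0.23 F box [-0.1 -0.3  2.5] w 0.5 q [-0.2   0.31  1.33  0.    1.51 -1.68]
```

Emit:
servo_tool([
  [0, 0, 5, 0, 0],
  [0, 0, 5, 0, 0],
  [0, 0, 5, 0, 0],
  [0, 2, 2, 0, 0],
])

```text
time_s: 16.12
position: [625.1, -68.1, 77.1]
eef_rot: [-0.002, 0.05, 0.999, 0.002]
contact_force: [0.6, -0.9, 1.0]
gripper_width: 0.5
```

Emit:
servo_tool([
  [0, 3, 0, 0, 0],
  [0, 3, 0, 0, 0],
  [0, 2, 0, 0, 0],
])

```text
time_s: 16.5
position: [625.1, -60.8, 75.2]
eef_rot: [-0.003, 0.05, 0.999, 0.001]
contact_force: [0.5, -1.8, -0.2]
gripper_width: 0.2
```

```bash
python3 bs.py
```

```text
t 16.5 box [-111.   -59.1   75.2] tool y ang err deg 0.16 F box [-1.7 -0.7 -0.2] w 0.2 q [-0.19  0.32  1.36  0.    1.47 -1.66]
```

Emit:
servo_tool([
  [0, 2, -2, 0, 0],
  [0, 1.5, -1, 0, 0],
])

```text
time_s: 16.75
position: [624.9, -58.0, 77.6]
eef_rot: [-0.004, 0.05, 0.999, -0.0]
contact_force: [1.0, -5.7, -3.2]
gripper_width: 0.6
```

Emit:
servo_tool([
  [0, 1.5, 0, 0, 0],
])

```text
time_s: 16.88
position: [624.9, -57.9, 77.6]
eef_rot: [-0.004, 0.05, 0.999, -0.002]
contact_force: [0.6, -6.2, -1.1]
gripper_width: 0.4
```

```bash
python3 bs.py
```

```text
t 16.88 box [-108.2  -58.6   77.6] tool y ang err deg 0.12 F box [-6.1 -1.2 -1.1] w 0.4 q [-0.18  0.32  1.35 -0.    1.48 -1.65]
```

Emit:
servo_tool([
  [0, -4, 0, 0, 0],
  [0, -10, -5, 0, 0],
  [0, -20, -50, 0, 0],
  [0, -50, -60, 0, 0],
  [0, -50, -20, 0, 0],
])

```text
time_s: 17.5
position: [613.3, -180.6, 206.5]
eef_rot: [-0.006, 0.046, 0.999, 0.002]
contact_force: [0.4, -0.2, -1.0]
gripper_width: 0.6
```

```bash
python3 bs.py; python3 - <<'E'
from h import *
for n in ('scene','top','wrist'):
    f=grab_frame(n);save(f,n+'10')
    print(n,mark_of(f,'clip_a_tip'),[ (q,mark_of(f,q)[:1]) for q in ('box','mug','bowl','jar')] if n!='wrist' else '')
    a=cv2.imread('pics/%s10.png'%n)
    if n=='scene':cv2.imwrite('pics/scene10z.png',cv2.resize(a[100:310,140:420],None,fx=2.8,fy=2.8))
    if n=='top':cv2.imwrite('pics/top10z.png',cv2.resize(a[90:260,110:360],None,fx=3.2,fy=3.2))
E
```

```text
t 17.5 box [-231.4  -59.6  206.5] tool y ang err deg 0.62 F box [-0.1 -0.4 -1. ] w 0.6 q [-0.38  0.3   1.12  0.    1.73 -1.85]
scene [{'pixel': [250.2, 176.5], 'confidence': 0.39}] [('box', [{'pixel': [221.5, 214.2], 'confidence': 0.67}]), ('mug', [{'pixel': [376.8, 283.1], 'confidence': 0.73}]), ('bowl', [{'pixel': [170.1, 220.1], 'confidence': 0.96}]), ('jar', [{'pixel': [209.7, 173.8], 'confidence': 0.8}])]
top [] [('box', [{'pixel': [236.8, 196.2], 'confidence': 0.95}]), ('mug', [{'pixel': [148.3, 185.5], 'confidence': 0.74}]), ('bowl', [{'pixel': [327.6, 177.3], 'confidence': 0.77}]), ('jar', [{'pixel': [321.7, 234.3], 'confidence': 0.61}])]
wrist [{'pixel': [408.5, 65.3], 'confidence': 0.93}]
```

View pics/scene10z.png

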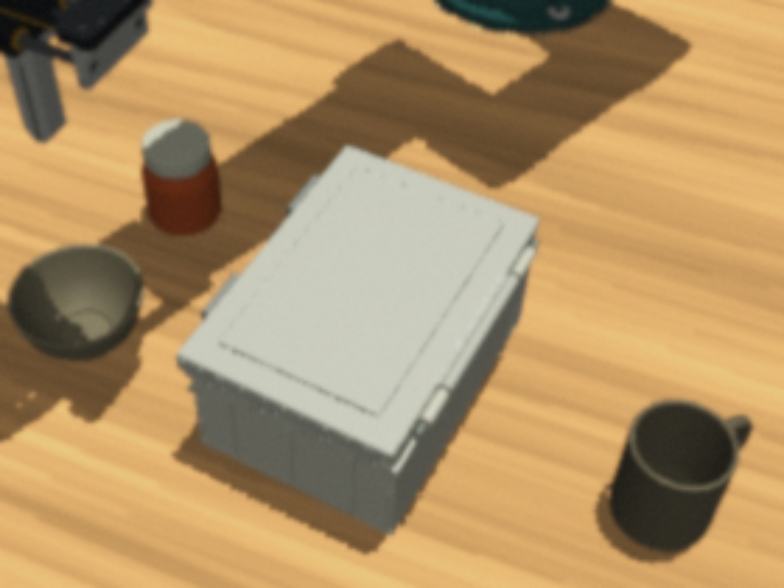

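View pics/top10z.png

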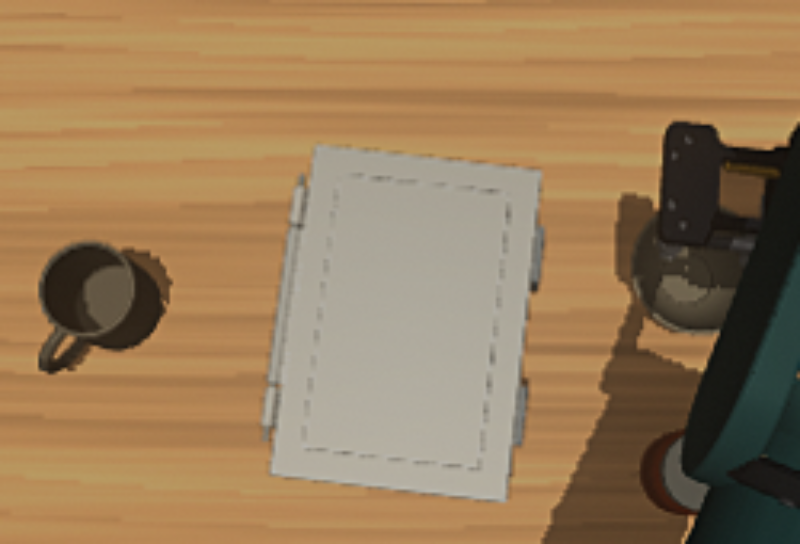

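View pics/wrist10.png

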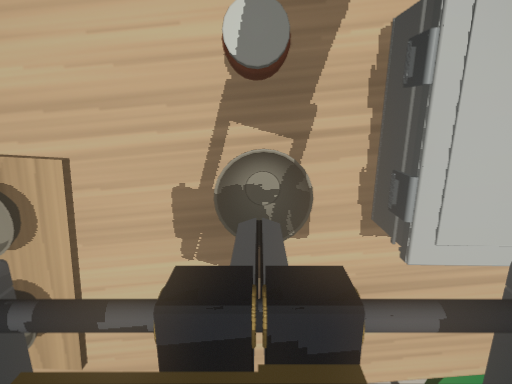

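```bash
python3 - <<'E'
from h import *
s=get_state();f=grab_frame('wrist');save(f,'w11')
q=s['eef_rot'];T=np.eye(4);T[:3,:3]=R.from_quat([q[1],q[2],q[3],q[0]]).as_matrix();T[:3,3]=s['position']
M=np.linalg.inv(T@f['T_tool_cam'])
B=[577.729,55.665,1.468]
def pw(P):
    X=M[:3,:3]@b2w(B,P)[0]+M[:3,3];u=X[:2]/X[2];u*=1+f['k1']*(u@u);return u*f['fx']+[f['cx'],f['cy']]
img=cv2.cvtColor(f['img'],cv2.COLOR_RGB2BGR)
a=cv2.resize(img[0:280,350:512],None,fx=4,fy=4)[:,:]
def d(P,c):
    u=(pw(P)-[350,0]+.5)*4-.5;cv2.circle(a,tuple(int(t) for t in u),4,c,1)
for y0 in(60,-60):
    for dy in(-21,21):
        d([-96,y0+dy,76],(0,0,255));d([-92,y0+dy,110],(0,255,0))
        d([-92-34*np.sin(.2),y0+dy,110-34*np.cos(.2)],(255,0,255))
for P in([-83,118,0],[-83,-118,0],[-89,124,115],[-89,-124,115]): d(P,(255,0,0))
cv2.imwrite('pics/w11z.png',a[:, :][:,0:560] if 0 else cv2.resize(a,None,fx=.53,fy=.53,interpolation=cv2.INTER_AREA))
cv2.imwrite('pics/w11b.png',a[40:640])
for q_ in ('clip_a_tip','lid_edge'): print(q_,mark_of(f,q_),search_frame(f,q_))
print(pw([-94,60,76]),pw([-94,-60,76]))
for c,pts in (('scene',0),('top',0)):
    print(c,proj(c,b2w(B,[[0,0,0],[-89,-124,115],[-89,124,115],[89,-124,115]])).round(1))
E
```

```text
clip_a_tip [{'pixel': [409.2, 64.3], 'confidence': 0.9}] [{'bbox': [405.3, 27.6, 35.9, 61.8], 'confidence': 0.88}]
lid_edge [{'pixel': [428.2, 132.3], 'confidence': 0.87}] [{'bbox': [387.7, 1.4, 123.6, 266.6], 'confidence': 0.77}]
[407.81652019  61.85216952] [392.84968424 188.20910362]
scene [[271.  234. ]
 [202.3 225.7]
 [263.1 150.8]
 [283.1 263.2]]
top [[237.3 195.8]
 [279.  142.4]
 [268.2 247.1]
 [205.  134.3]]
```

View pics/w11b.png

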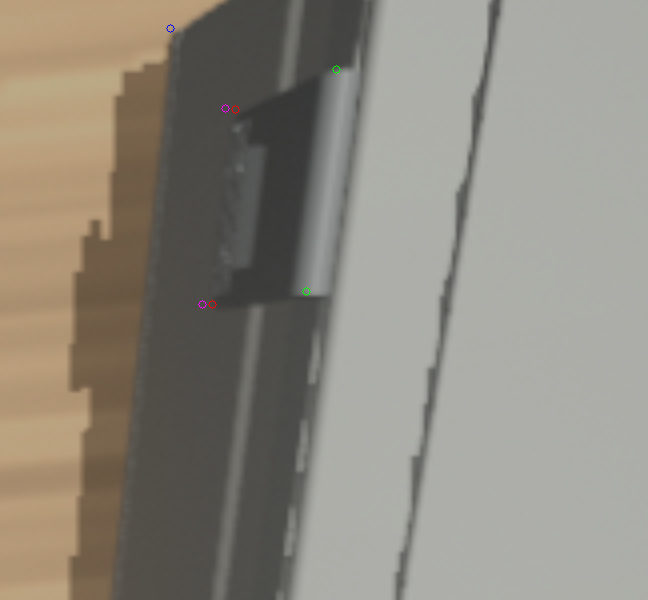

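```bash
python3 - <<'E'
import cv2
a=cv2.imread('pics/w11z.png');print(a.shape);cv2.imwrite('pics/w11c.png',cv2.resize(a[330:594],None,fx=2,fy=2))
E
```

```text
(594, 343, 3)
```

View pics/w11c.png

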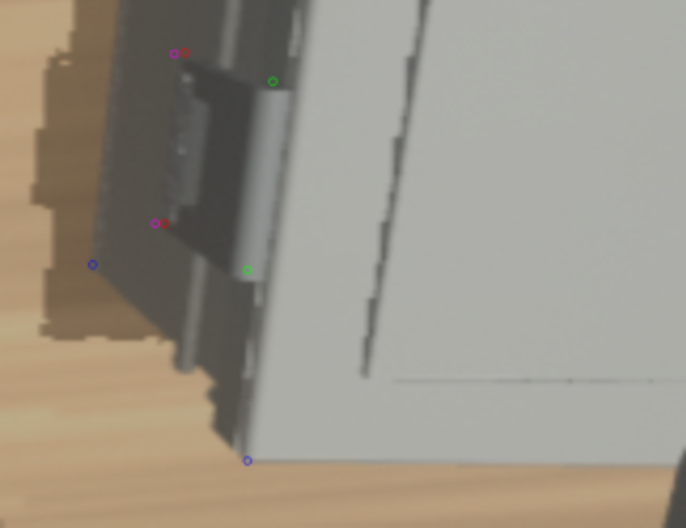

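Both clips sit where the model of a flat clip projects, and the lid and box line up with the starting fit. The arm is clear of everything, so I'm handing in.

```bash
python3 -c "
from plant import *
print(job_done())"
```

```text
the job is handed in; nothing more can be done
None
```

The lid is shut and both front clips are folded down flat. I handed the job in at about 18 s, with the arm clear of everything.

- **Lid:** I pushed it over with the closed fingertips between the clips, at about 1–2 N. I then eased it down along its arc until it stopped with the fingertips at 118 mm, the shut height. The last press peaked at 11 N downward.
- **Clips:** I pressed each one down and then in against the box until it stopped firmly. The final press was about 6–7 N, slightly above the 6 N at which the box may start to slide. The tool moved only 0.1–0.2 mm during it.
- **Last checks:** In the wrist picture both clips line up, within a few mm, with where a flat clip should be. The box corners match the starting fit. The mug and bowl marks are within about 3 pixels of where they began.
- **Disagreements:** After closing, the network put the box mark about 50 pixels off in one scene picture. The outlines and the other pictures show the box in its place. In the last top picture the jar mark was about 4 pixels off while the arm partly hid it; the scene view shows the jar unmoved.
- **Not checked:** The cup and dish cannot be seen now that the lid is shut. Nothing touched them.

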